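# Pop a jar lid and trap it

## Robot

A 6-joint arm with a two-finger parallel gripper is mounted at the origin on the work surface. World frame = base frame: x ahead of the robot, y to its left, z up, the work surface at z = 0. Lengths are in mm, angles in rad, forces in N, time in s.
With the tool pointing down it reaches from about 275 to 975 mm from the base axis. Payload 8.4 kg.
Tool frame: the origin (TCP) lies at the very end of the fingers, on their centre line; the grasp point (between the pads) lies 19 mm behind it; x points along the fingers, z is the direction in which the jaws open and shut, and the axes are right-handed (so a half turn about x gives the same grasp; the last joint's range is limited). The gripper opens to 92 mm and grips with 3 to 60 N. Pads are 20 mm wide; open, the fingers measure 128 mm over their backs; the gripper's body (75 mm by 189 mm) begins 69 mm behind the grasp point.
Start: joints at [1.211, 0.353, 1.633, -0, 1.155, -0.002], TCP at [218.883, 585.421, 214.583] pointing down, gripper open.
Joint ranges: [-2.63, 2.63], [-0.92, 2.1], [0.06, 2.66], [-1.3, 4.44], [0, 2.69], [-3.02, 3.02]. Speed limits (rad/s): [2.22, 2.22, 2.79, 3.14, 3.14, 3.14].

## Interface

Orientations are given as a rotation vector (axis times angle).
In Python, from plant import readout, cams, order gives the robot as it stands.
- The arm moves only by the tool drive_tool, never from a script. Its argument "increments" is a list of rows, each a list of 7 numbers: the opening, from 0 (shut) to 1 (fully open), then the shift along the world's x, y, z in m, then the turn, a rotation vector about the world's x, y, z in rad. A call has 1 to 5 rows; each row shifts and turns the commanded pose from where the row before left it; what a row does not reach is not made up. A row lasts 1/10 s, in which the tool goes at most 50 mm and 8.59 degrees, less where a joint would pass 70% of its speed; a pose out of reach is approached as far as the arm can. A call with a gripper value outside its range is refused whole. The fingers move at their own pace and stop on an object; "grip_force" is the grip in N (left out, the last holds). Time passes only in rows, so rows that do not move let the fingers close. It gives the time, the measured TCP pose, the force and the opening at its end, in the units of the state.
- readout.get_state(): the state, without advancing time (a new reading comes with each control period).
- cams.grab_frame(name): name is "scene" or "top"; returns a dict with "img" (400x640x3 uint8, red, green, blue), "intrinsics" (3x3 intrinsics, pixels), "extrinsics" (4x4, takes a point from world to camera coordinates). Camera axes: x right, y up, looking along -z (the intrinsics and any distortion apply to the point x, -y, -z); pixel columns grow to the right and rows downward; lengths in mm; the calibration is good to about 2 mm. A picture is of the moment at which its call begins. There is no depth.
- order.finish_job(): hands the job in, once; it reports no verdict.
The state is a dict: "time": time; "joint_positions": joint angles; "qd": joint speeds; "effort": joint torques, N m; "ee_pos": TCP position; "eef_rot": TCP orientation; "contact_force": force on the tool from outside, world axes, zero at the start; "moment": the same for the moment, N m; "width": finger opening in mm.
Only numpy, scipy, OpenCV 4.12 (cv2) and the standard library are available. Lean on these libraries where they do the work, as an engineer would, in place of code of your own. Each camera call takes 0.05 s, during which the arm holds its last target. There are 200 camera calls.

## Task

Release the jar lid from the spring dispenser: press the orange plate down with one finger, and with the other finger stop the lid in its channel once it has sprung well past its gate, before it slides away off the open end. Nothing is to be picked up; leave the other things on the bench alone. Finish while still holding: the plate pressed down under one finger, and the lid lying flat and still in the channel, pushed by the spring against the other finger.

Things in the scene. Friction and masses are not known exactly. Their poses are not given: they have to be found in the camera images.
- dispenser: Fixed grey lid dispenser; origin on the table under it, x along its straight level channel, z up. Channel floor 34 mm above the table, 48 mm wide (y -24 to +24) between rails 4 mm thick and 6 mm high; closed at the back (x = +88, stop 22 mm high), open in front at x = -80. Beside it, at y 28 to 92, x -65 to +15, the orange press plate on a housing 26 mm high.
- lid: Loose brass-coloured jar lid: plain disc 47 mm across, 16 mm high, 28 to 56 g; origin at the centre of its underside. Starts in the channel, centre at dispenser x = +43, against the gate. When freed it slides to -x at about 60 mm/s; a finger standing in the channel below the lid's top stops it. Well past the gate means 20 mm or more from its seat; at 110 mm it is lost.
- gate (a point): Top of the orange gate bar that crosses the channel in front of the lid (6 mm thick, centre at dispenser x = +16.5, y = 0); part of the press plate. It stands 6 mm above the floor and sinks 1 mm for each mm that the plate is pressed; it leaves the lid free when below the floor.
- mouth (a point): Middle of the channel floor's open front edge (dispenser x = -80, y = 0, 34 mm above the table), where a lid would fall off to the table. Behind the lid a black damped spring pusher, 19.5 mm high, follows and pushes the lid towards this end with about 2 N all the way, so the lid never stops by itself.
- plate (a joint): Travel of the orange press plate in m: 0 up, 0.010 fully down, straight down. A spring returns it (about 2 N at the top, 6 N fully down); the lid comes free at about 0.006. If let go, the plate and gate rise and would tip up a lid lying over the gate.
- plate_top (a point): Centre of the plate's flat top, 56 x 56 mm, at dispenser x = -25, y = +60; 47 mm above the table when up, 37 mm fully down (3 mm above the channel floor). A finger at the same x with y = 0 stands in the channel, 60 mm from this point across the rail, and stops the lid about 35 mm from its seat; both fingertips may be at one height.
- jar_a: Bystander: amber jar with aluminium lid, 60 mm across, 75 mm high; origin under its middle. Leave alone.
- jar_b: Bystander: amber jar with brass-coloured lid and paper label, 60 mm across, 75 mm high, behind the dispenser; origin under its middle. Leave alone.
- cup: Bystander: open green glass cup, 64 mm across, 50 mm high; origin under its middle. Leave alone.
- heart: Bystander: heart-shaped pale green glass dish, about 60 mm across, 32 mm high; origin under its middle. Leave alone.
- spool: Bystander: wooden spool, 48 mm across, 46 mm high; origin under its middle. Leave alone.
- carton: Bystander: small cardboard box, 60 x 80 x 50 mm; origin under its middle. Leave alone.
- brush: Bystander: brush with wooden handle, 160 mm long, lying behind the dispenser; origin under its middle. Leave alone.

How it is judged:
By the outcome, as a careful person would: the job done as asked, in the order asked, and still so for the second after the job is handed in, while the arm keeps its last pose, push and grip.
It also fails if it takes over 38 s, if anything falls off the work surface, if the arm or the gripper's body presses on something with over 40 N, if the wrist force passes 120 N, or if a joint passes its speed limit or range.

## Working session

There is one attempt and no reset: what is moved stays moved. The work goes in short steps, Python scripts to look and compute and a tool call to move; the robot and the scene stay as the last step left them, time stands still between calls to the robot, and variables do not carry over. Pictures are saved under pics/ and viewed, about 8 in all and at most 12, crops included, and the job is handed in when it is done.

Besides the shell and the picture viewer there is one more tool, called after ">>>" in YAML: its name, and indented under it one key for each argument. drive_tool: Moves the arm, as the interface text tells. Its arguments: {"type":"object","properties":{"increments":{"type":"array"},"grip_force":{"type":"number"}},"required":["increments"]}

```bash
mkdir -p pics
cat > h.py <<'E'
import numpy as np,cv2
from plant import readout,cams,order
def snap(c,fn):
    f=cams.grab_frame(c); cv2.imwrite('pics/'+fn,f['img'][:,:,::-1]); np.savez('pics/'+fn+'.npz',K=f['intrinsics'],E=f['extrinsics'],img=f['img']); return f
def load(fn): return np.load('pics/'+fn+'.npz')
def proj(f,P,K='K',E='E'):
    P=np.atleast_2d(P); c=(f[E][:3,:3]@P.T).T+f[E][:3,3]; c=c*[1,-1,-1]; p=(f[K]@c.T).T; return p[:,:2]/p[:,2:]
def back(f,uv,z):
    R=f['E'][:3,:3];t=f['E'][:3,3];d=R.T@(np.linalg.inv(f['K'])@[*uv,1]*[1,-1,-1]);o=-R.T@t
    return o+d*(z-o[2])/d[2]
E
python3 - <<'E'
from h import *
snap('top','t1.png');snap('scene','s1.png')
s=readout.get_state();print({k:np.round(s[k],3) for k in s})
E
```

```text
{'time': np.float64(0.1), 'joint_positions': array([ 1.211,  0.354,  1.634,  0.   ,  1.155, -0.002]), 'qd': array([-0.   , -0.001, -0.003, -0.001, -0.002, -0.   ]), 'effort': array([-1.0000e-03, -5.9491e+01, -3.3494e+01,  7.0000e-02,  1.8000e-02,
       -0.0000e+00]), 'ee_pos': array([218.725, 584.993, 213.948]), 'eef_rot': array([-0.942,  1.359,  0.941]), 'contact_force': array([-0.344, -0.4  ,  0.285]), 'moment': array([-0.019, -0.008,  0.009]), 'width': np.float64(91.669)}
```

View pics/t1.png

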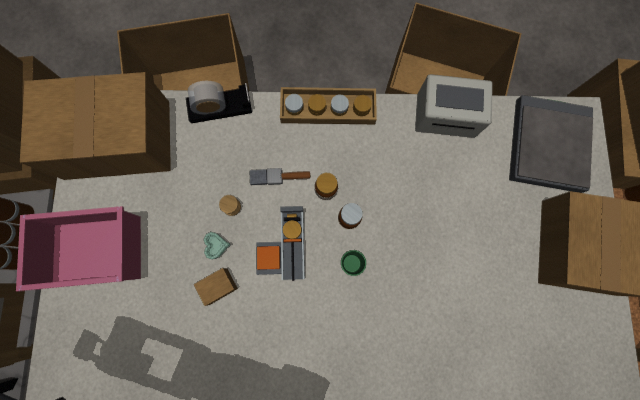

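View pics/s1.png

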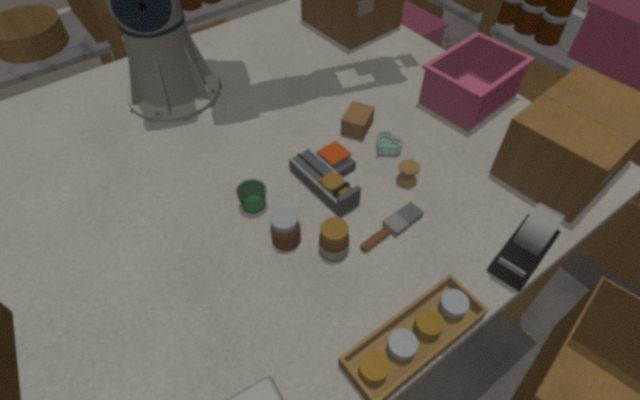

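The top view shows the dispenser channel at columns 282-303, rows 207-279. The lid is at (292,230) and the orange plate at (268,258). Jars are to the right, and the heart, carton and spool to the left. Next I'll enlarge it and measure.

Run:
```python
from h import *
f=load('t1.png');im=f['img']
cv2.imwrite('pics/t1c.png',cv2.resize(im[190:310,190:370,::-1],None,fx=4.4,fy=4.4,interpolation=cv2.INTER_CUBIC))
hsv=cv2.cvtColor(im,cv2.COLOR_RGB2HSV)
m=cv2.inRange(hsv,(3,200,150),(14,255,255));m[:,:250]=0;m[:,310:]=0;m[:245]=0;m[280:]=0
c=max(cv2.findContours(m,0,2)[0],key=cv2.contourArea);r=cv2.minAreaRect(c);print('plate',r)
b=cv2.boxPoints(r);print([np.round(back(f,p,47),1) for p in b],back(f,r[0],47))
for n,p,z in [('lid',(292,229.5),50),('front L',(283,279),40),('front R',(302.5,279),40),('backL',(281,207),56),('backR',(302.5,207),56)]:print(n,np.round(back(f,p,z),1))
s=load('s1.png');im=s['img'];hsv=cv2.cvtColor(im,cv2.COLOR_RGB2HSV)
m=cv2.inRange(hsv,(3,200,150),(14,255,255));m[:,:315]=0;m[:,355:]=0;m[:140]=0;m[168:]=0
c=max(cv2.findContours(m,0,2)[0],key=cv2.contourArea);r=cv2.minAreaRect(c);print('plate s',r,back(s,r[0],47))
cv2.imwrite('pics/s1c.png',cv2.resize(im[110:260,230:430,::-1],None,fx=4,fy=4,interpolation=cv2.INTER_CUBIC))
from scipy.spatial.transform import Rotation as Ro
print(Ro.from_rotvec(readout.get_state()['eef_rot']).as_matrix().round(3))
```

```text
plate ((268.0, 257.5), (21.0, 20.0), 90.0)
[array([509.4, 202.3,  47. ]), array([509.8, 152.9,  47. ]), array([458.5, 151.4,  47. ]), array([458.2, 200.3,  47. ])] [483.81743208 176.71805966  47.        ]
lid [553.3 119.1  50. ]
front L [432.2 139.   40. ]
front R [432.5  91.1  40. ]
backL [608.9 147.5  56. ]
backR [609.5  93.7  56. ]Traceback (most recent call last):
  File "<stdin>", line 11, in <module>
ValueError: max() iterable argument is empty
```

View pics/t1c.png

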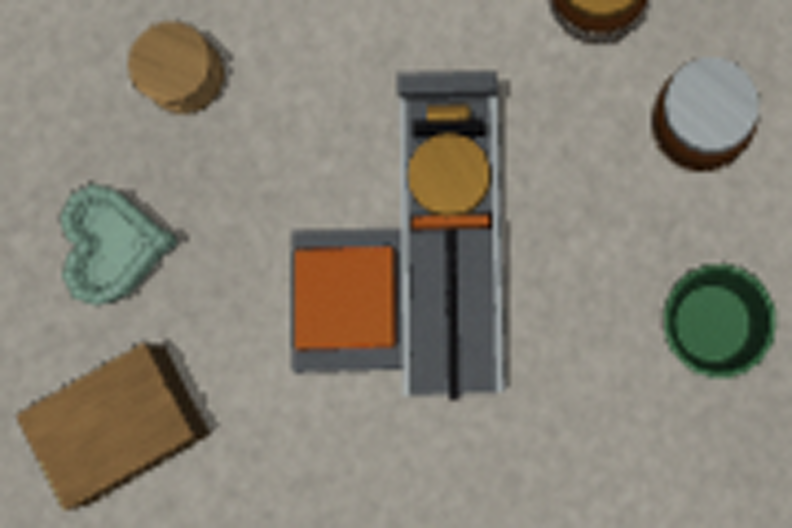

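The dispenser is roughly aligned with world axes: its origin is near (510,118), and the plate sits at +y of the channel. Next I'll fit the pose and the tool rotation needed.

Run:
```python
from h import *
from scipy.optimize import least_squares
from scipy.spatial.transform import Rotation as Ro
f=load('t1.png')
# pixels in 4.4x crop -> dispenser points
L=[((293.5,247),(3,88,47)),((393.5,247),(3,32,47)),((393.5,349),(-53,32,47)),((293.5,349),(-53,88,47)),((449,174),(43,0,50)),((405,394),(-80,28,40)),((505,390),(-80,-28,40)),((398,73),(88,28,56)),((497,73),(88,-28,56))]
uv=np.array([((a+.5)/4.4-.5+190,(b+.5)/4.4-.5+190) for (a,b),_ in L]);P=np.array([p for _,p in L],float)
def W(q):return P@Ro.from_euler('z',q[2]).as_matrix().T+[q[0],q[1],0]
r=least_squares(lambda q:(proj(f,W(q))-uv).ravel(),[510,118,0],loss='soft_l1');q=r.x
print(q.round(3));print((proj(f,W(q))-uv).round(1).tolist())
R=Ro.from_rotvec(readout.get_state()['eef_rot']).as_matrix();print(R.round(3))
c,s=np.cos(q[2]),np.sin(q[2])
for n,(x,y) in dict(plate=(-25,60),finger=(-25,0),mid=(-25,30)).items():print(n,np.round([q[0]+c*x-s*y,q[1]+s*x+c*y],1))
s1=load('s1.png');print('scene px',proj(s1,W(q)).round(0).tolist())
```

```text
[5.12944e+02 1.18201e+02 4.30000e-02]
[[0.1, 0.1], [0.1, -0.7], [0.4, -1.0], [0.2, -0.1], [-0.0, -0.7], [-0.2, -0.0], [-0.1, 0.0], [-0.2, 4.4], [-0.2, 3.7]]
[[-0.    -0.937  0.35 ]
 [-0.001  0.35   0.937]
 [-1.     0.    -0.001]]
plate [485.4 177.1]
finger [488.  117.1]
mid [486.7 147.1]
scene px [[351.0, 153.0], [331.0, 165.0], [315.0, 151.0], [334.0, 140.0], [332.0, 181.0], [307.0, 148.0], [287.0, 158.0], [356.0, 185.0], [336.0, 198.0]]
```

```bash
python3 -c "
import cv2;im=cv2.imread('pics/s1.png')
cv2.imwrite('pics/s1c.png',cv2.resize(im[110:260,230:430],None,fx=4,fy=4,interpolation=cv2.INTER_CUBIC))"
```

```text
(no output)
```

View pics/s1c.png

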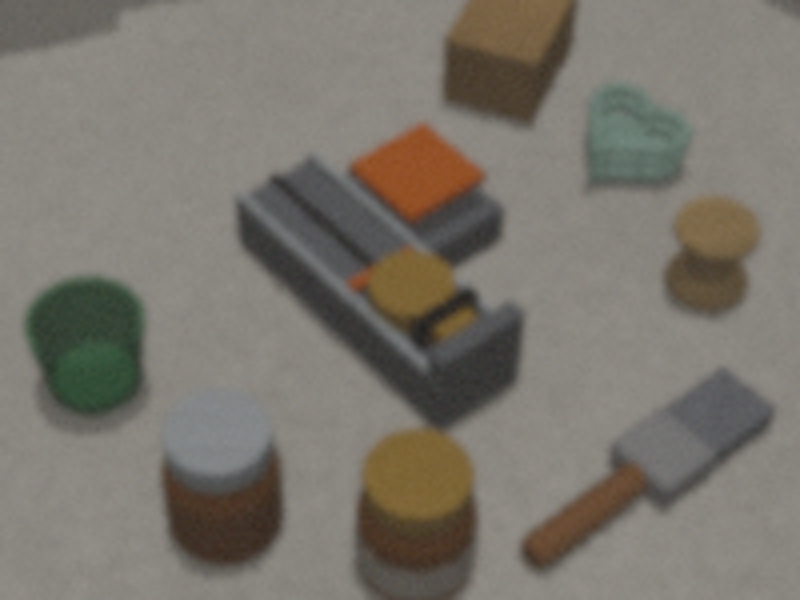

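The scene view agrees with the pose to about 3 mm. The target midpoint is ≈ (486,147), with a tool turn of +0.40 rad. I'll move above it with the jaws at about 42 mm.

>>> drive_tool:
  increments:
    - [0.457,0.0178,-0.0292,0,0,0,0.0264]
    - [0.457,0.0178,-0.0292,0,0,0,0.0264]
    - [0.457,0.0178,-0.0292,0,0,0,0.0264]
    - [0.457,0.0178,-0.0292,0,0,0,0.0264]
    - [0.457,0.0178,-0.0292,0,0,0,0.0264]
  grip_force: 20

```text
time: 0.6
ee_pos: [308.2, 438.0, 214.3]
eef_rot: [-1.043, 1.308, 1.042]
contact_force: [1.5, -0.0, 0.5]
width: 53.9
```

>>> drive_tool:
  increments:
    - [0.457,0.0178,-0.0292,-0.01,0,0,0.0264]
    - [0.457,0.0178,-0.0292,-0.01,0,0,0.0264]
    - [0.457,0.0178,-0.0292,-0.01,0,0,0.0264]
    - [0.457,0.0178,-0.0292,-0.01,0,0,0.0264]
    - [0.457,0.0178,-0.0292,-0.01,0,0,0.0264]

```text
time: 1.1
ee_pos: [397.3, 292.1, 164.1]
eef_rot: [-1.141, 1.252, 1.141]
contact_force: [0.7, -0.4, -0.1]
width: 41.8
```

>>> drive_tool:
  increments:
    - [0.457,0.0178,-0.0292,-0.01,0,0,0.0264]
    - [0.457,0.0178,-0.0292,-0.01,0,0,0.0264]
    - [0.457,0.0178,-0.0292,-0.01,0,0,0.0264]
    - [0.457,0.0178,-0.0292,-0.01,0,0,0.0264]
    - [0.457,0.0178,-0.0292,-0.01,0,0,0.0264]

```text
time: 1.6
ee_pos: [486.3, 146.1, 114.0]
eef_rot: [-1.238, 1.191, 1.238]
contact_force: [-0.1, 0.8, -0.7]
width: 41.7
```

>>> drive_tool:
  increments:
    - [0.457,0,0,-0.015,0,0,0]
    - [0.457,0,0,-0.015,0,0,0]
    - [0.457,0,0,0,0,0,0]
    - [0.457,0,0,0,0,0,0]
    - [0.457,0,0,0,0,0,0]

```text
time: 2.1
ee_pos: [486.2, 147.8, 85.3]
eef_rot: [-1.238, 1.19, 1.237]
contact_force: [-0.2, -0.1, 0.5]
width: 42.3
```

Run:
```python
from h import *
from scipy.spatial.transform import Rotation as Ro
f=snap('scene','s2.png');snap('top','t2.png')
s=readout.get_state();print(s['time'],s['ee_pos'],s['width'],s['contact_force']);R=Ro.from_rotvec(s['eef_rot']).as_matrix();print(R.round(3))
g=load('s2.png');p=s['ee_pos'];z=R[:,2]
pts=np.array([p+30*z,p-30*z]);print(proj(g,pts).round(1))
a=cv2.resize(f['img'][80:230,230:430,::-1],None,fx=4,fy=4,interpolation=cv2.INTER_CUBIC)
cv2.imwrite('pics/s2c.png',a)
```

```text
2.2 [486.28096338 147.79128566  85.33109138] 42.23385119031222 [-0.41749891 -0.25345376  0.59406715]
[[ 0.001 -0.999 -0.039]
 [ 0.    -0.039  0.999]
 [-1.    -0.001  0.   ]]
[[333.5 139.3]
 [311.9 151.3]]
```

View pics/s2c.png

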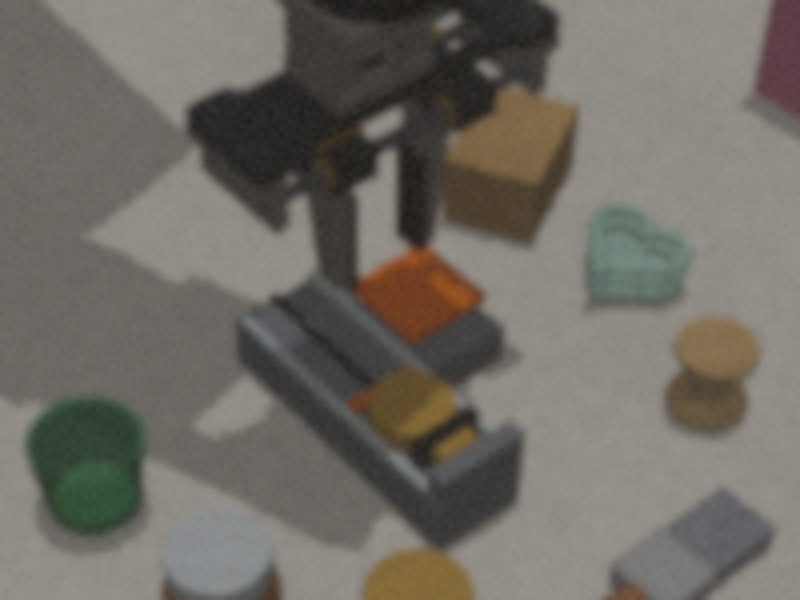

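The fingertips show at crop pixels (340,285) and (418,245). Their offset from the projection matches the plate's, so the relative alignment is good. I'll descend to just above the plate, then look once more.

>>> drive_tool:
  increments:
    - [0.457,0,0,-0.01,0,0,0]
    - [0.457,0,0,-0.01,0,0,0]
    - [0.457,0,0,-0.01,0,0,0]
    - [0.457,0,0,-0.004,0,0,0]
    - [0.457,0,0,0,0,0,0]

```text
time: 2.7
ee_pos: [485.1, 147.2, 49.5]
eef_rot: [-1.237, 1.193, 1.238]
contact_force: [0.4, -0.0, -0.3]
width: 41.9
```

Run:
```python
from h import *
f=snap('scene','s3.png')
cv2.imwrite('pics/s3c.png',cv2.resize(f['img'][110:210,270:390,::-1],None,fx=6,fy=6,interpolation=cv2.INTER_CUBIC))
```

```text
(no output)
```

View pics/s3c.png

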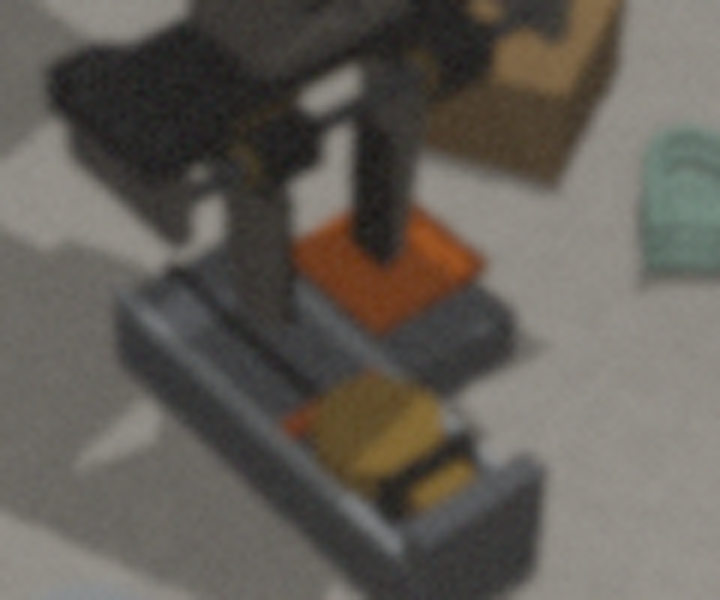

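The plate finger is over the plate centre (crop 380,255), and the channel finger (270,325) sits between the rails with the lid still behind the gate. Now pressing.

>>> drive_tool:
  increments:
    - [0.457,0,0,-0.003,0,0,0]
    - [0.457,0,0,-0.003,0,0,0]
    - [0.457,0,0,-0.003,0,0,0]
    - [0.457,0,0,-0.0025,0,0,0]
    - [0.457,0,0,0,0,0,0]

```text
time: 3.25
ee_pos: [486.3, 147.6, 39.1]
eef_rot: [-1.237, 1.19, 1.237]
contact_force: [0.9, 0.3, 4.7]
width: 42.1
```

>>> drive_tool:
  increments:
    - [0.457,0,0,0,0,0,0]
    - [0.457,0,0,0,0,0,0]
    - [0.457,0,0,0,0,0,0]
    - [0.457,0,0,0,0,0,0]
    - [0.457,0,0,0,0,0,0]

```text
time: 3.75
ee_pos: [486.2, 147.5, 39.4]
eef_rot: [-1.237, 1.19, 1.237]
contact_force: [-0.2, -0.4, 5.4]
width: 42.1
```

Run:
```python
from h import *
f=snap('scene','s4.png')
s=readout.get_state();print(s['time'],s['ee_pos'],s['width'],s['contact_force'])
cv2.imwrite('pics/s4c.png',cv2.resize(f['img'][110:210,270:390,::-1],None,fx=6,fy=6,interpolation=cv2.INTER_CUBIC))
```

```text
3.8 [486.24637384 147.55727594  39.37713366] 41.81968305897405 [0.89485813 0.44396539 5.01696521]
```

View pics/s4c.png

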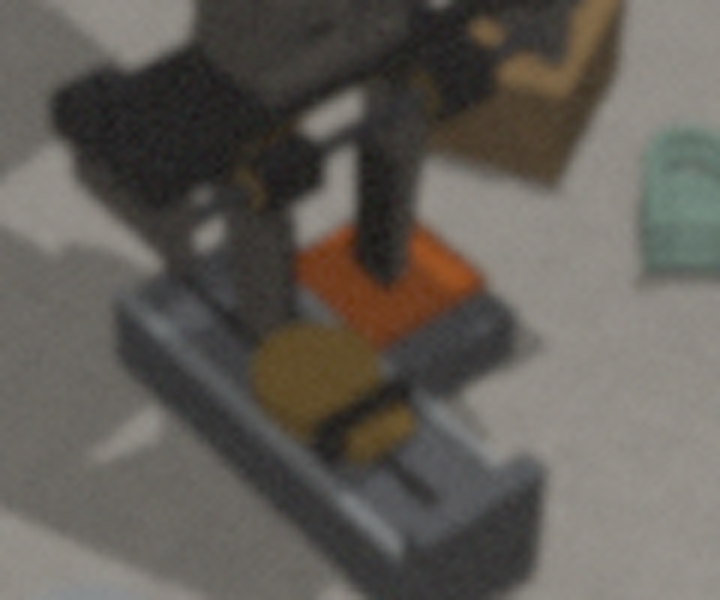

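The lid has sprung out to the channel finger, lying flat at crop (318,380). I'll press a little deeper for margin, let it settle and recheck.

>>> drive_tool:
  increments:
    - [0.457,0,0,-0.0008,0,0,0]
    - [0.457,0,0,-0.0007,0,0,0]
    - [0.457,0,0,0,0,0,0]
    - [0.457,0,0,0,0,0,0]
    - [0.457,0,0,0,0,0,0]

```text
time: 4.3
ee_pos: [486.2, 147.6, 37.9]
eef_rot: [-1.237, 1.19, 1.237]
contact_force: [-0.8, -0.0, 6.6]
width: 42.2
```

>>> drive_tool:
  increments:
    - [0.457,0,0,0,0,0,0]
    - [0.457,0,0,0,0,0,0]
    - [0.457,0,0,0,0,0,0]
    - [0.457,0,0,0,0,0,0]
    - [0.457,0,0,0,0,0,0]

```text
time: 4.8
ee_pos: [486.2, 147.6, 37.9]
eef_rot: [-1.237, 1.19, 1.237]
contact_force: [-0.5, 0.6, 5.8]
width: 42.4
```

Run:
```python
from h import *
F=[]
for i in range(10):
    f=snap('scene',f's5_{i}.png');s=readout.get_state();F.append(s['contact_force'])
print(s['time'],s['ee_pos'],s['width'],np.mean(F,0).round(2),np.std(F,0).round(2))
a=load('s5_0.png')['img'].astype(float)
f4=load('s4.png')['img'].astype(float);r=np.s_[155:190,305:345]
print('diff',abs(a[r]-f['img'][r]).mean(),abs(f4[r]-f['img'][r]).mean())
cv2.imwrite('pics/s5c.png',cv2.resize(f['img'][110:210,270:390,::-1],None,fx=6,fy=6,interpolation=cv2.INTER_CUBIC))
```

```text
5.3 [486.24088423 147.56565666  37.93633525] 41.946502361197595 [-0.34 -0.07  5.73] [0.5  0.16 0.58]
diff 2.506904761904762 2.691904761904762
```

View pics/s5c.png

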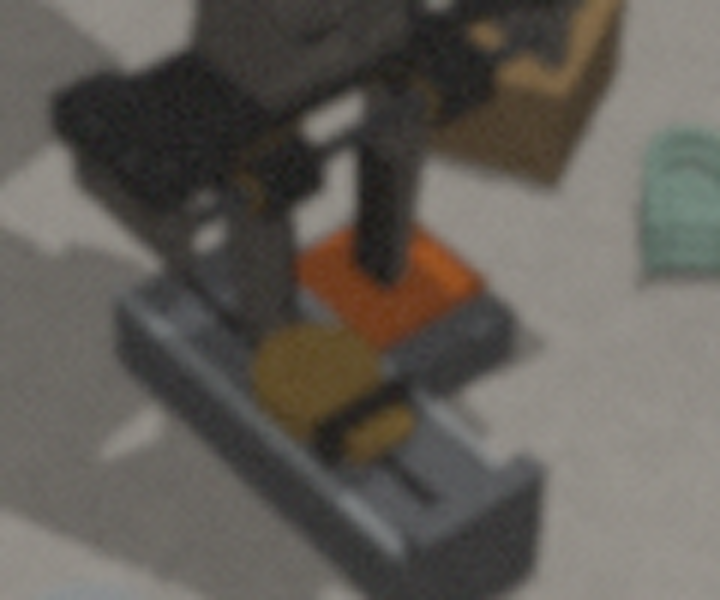

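The lid is flat and still, but the x force (-0.3 N) is below the expected -2 N. That may be friction on the plate finger carrying the load. I'll check the lid's displacement and nudge +2 mm to confirm contact.

Run:
```python
from h import *
def lid(fn):
    f=load(fn);hsv=cv2.cvtColor(cv2.GaussianBlur(f['img'],(3,3),0),cv2.COLOR_RGB2HSV)
    return f
f=load('s5_9.png')
for p in [(378/6+270,430/6+110),(317/6+270,379/6+110)]:print(back(f,p,50).round(1))
```

```text
[558.6 120.7  50. ]
[526.  118.2  50. ]
```

>>> drive_tool:
  increments:
    - [0.457,0.001,0,0,0,0,0]
    - [0.457,0.001,0,0,0,0,0]
    - [0.457,0,0,0,0,0,0]
    - [0.457,0,0,0,0,0,0]
    - [0.457,0,0,0,0,0,0]

```text
time: 5.8
ee_pos: [486.4, 147.5, 37.5]
eef_rot: [-1.236, 1.193, 1.239]
contact_force: [-4.8, 1.8, 8.3]
width: 42.1
```

Run:
```python
from h import *
F=[];M=[];I=[]
for i in range(12):
    f=snap('scene',f's6_{i}.png');s=readout.get_state();F.append(s['contact_force']);M.append(s['moment']);I.append(f['img'])
print(s['time'],s['ee_pos'],s['width'],np.mean(F,0).round(2),np.mean(M,0).round(3))
im=np.mean(I,0).astype(np.uint8)
cv2.imwrite('pics/s6c.png',cv2.resize(im[110:210,270:390,::-1],None,fx=6,fy=6,interpolation=cv2.INTER_CUBIC))
```

```text
6.4 [486.43750934 147.50362295  37.56241498] 41.853265623309795 [-5.29  1.82  8.06] [ 0.516  0.922 -0.031]
```

View pics/s6c.png

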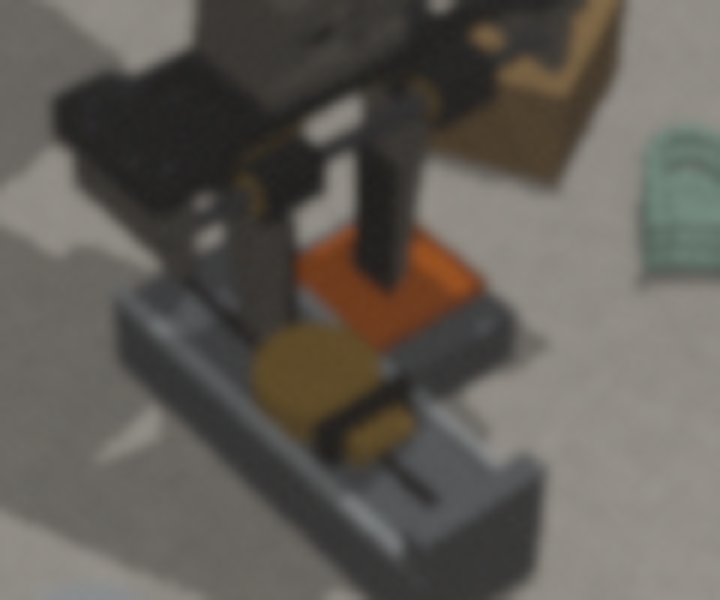

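After the nudge Fx is -5.3 N, and the moment suggests part of it acts at the channel finger, so the lid does press on it. I'll ease back 1 mm to remove the side stress on the plate, check, and hand in if steady.

>>> drive_tool:
  increments:
    - [0.457,-0.001,0,0,0,0,0]
    - [0.457,0,0,0,0,0,0]
    - [0.457,0,0,0,0,0,0]
    - [0.457,0,0,0,0,0,0]
    - [0.457,0,0,0,0,0,0]

```text
time: 6.9
ee_pos: [486.3, 147.5, 37.7]
eef_rot: [-1.236, 1.192, 1.238]
contact_force: [-2.5, 1.4, 5.1]
width: 42.2
```

Run:
```python
from h import *
F=[];M=[];Z=[];I=[]
for i in range(8):
    f=snap('scene',f's7_{i}.png');s=readout.get_state();F.append(s['contact_force']);M.append(s['moment']);Z.append(s['ee_pos']);I.append(f['img'].astype(float))
Fm=np.mean(F,0);Mm=np.mean(M,0);print(s['time'],Fm.round(2),Mm.round(3),np.ptp(Z,0).round(2),s['ee_pos'])
r=np.s_[155:190,305:345];d=abs(np.mean(I[:4],0)-np.mean(I[4:],0))[r].mean();d0=abs(I[0]-I[1])[r].mean();print('diff',d,'frame noise',d0)
ok=Fm[2]>4.5 and s['ee_pos'][2]<39 and d<d0
print(ok)
if ok: print(order.finish_job())
```

```text
7.3 [-2.06  1.41  5.77] [ 0.377  0.398 -0.074] [0.04 0.04 0.04] [486.36370669 147.50351678  37.67328338]
diff 1.2993452380952382 frame noise 2.5430952380952383
True
the job is handed in; nothing more can be done
None
```

The lid is out and held: one finger has the orange plate pressed down, and the other stands in the channel with the lid stopped flat against it. I handed the job in at 7.3 s of the 38 s allowed, with the arm still holding that pose.

**Last checks:**
- **Plate:** the fingertip is at z = 37.7 mm, so the plate is about 9.3 mm down, with about 5.8 N on the finger.
- **Lid position:** it is about 33 mm past its seat by the image, against 34.5 mm by geometry, so well past the gate. The last frames show no motion beyond image noise.
- **Lid contact:** the sideways force on the tool is −2.1 N, matching the spring's 2 N.
- **Bystanders:** I planned the path to clear them, and those visible in my last close-ups had not moved; I did not take a full final view.

**Disagreement:** right after the lid was released, the sideways force read only about −0.3 N, probably because friction on the plate finger carried the load. I nudged the tool +2 mm, which gave −5.3 N with part of it apparently at the channel finger, then eased back 1 mm to the final reading.

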